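Sweep the finished rings off the jeweller's board into the tray

ROBOT

A 6-joint arm with a two-finger parallel gripper is mounted at the origin on the work surface. World frame = base frame: x ahead of the robot, y to its left, z up, the work surface at z = 0. Lengths are in m, angles in rad, forces in N, time in s.
With the tool pointing down it reaches from about 0.35 to 0.775 m from the base axis. Payload 5.5 kg.
Tool frame: the origin (TCP) lies at the very end of the fingers, on their centre line; the grasp point (between the pads) lies 19 mm behind it; z points along the fingers, y is the line along which they close (so a half turn about z gives the same grasp; the last joint's range is limited). The gripper opens to 85 mm and grips with 20 to 120 N. Pads are 22 mm wide; open, the fingers measure 114 mm over their backs; the gripper's body (76 mm by 85 mm) begins 54 mm behind the grasp point. The pads swing forward as they close: fully open they stand 13 mm farther back than shut.
Start: joints at [-1.35, 0.313, 0.046, 1.304, 0, 1.431], TCP at [0.203, -0.538, 0.231] pointing down, gripper open.
Joint ranges: [-2.76, 2.76], [-0.86, 1.69], [-1.03, 1.26], [-2.2, 2.34], [-1.47, 1.5], [-3.14, 3.14]. Speed limits (rad/s): [2.57, 2.57, 3.14, 3.14, 3.14, 3.14].

INTERFACE

Orientations are given as a unit quaternion [x, y, z, w].
In Python, from cell import robot gives the robot as it stands. The module is installed in compiled form; this text tells all that it offers.
- The arm moves only by the shell command python3 -m inch 'ROWS' [FORCE]. ROWS is JSON, a list of rows, each a list of 7 numbers: the shift along the world's x, y, z in m, then the turn, a rotation vector about the world's x, y, z in rad, then the opening, from -1 (shut) to 1 (fully open), so that 0 is half open. In form: [[dx, dy, dz, rx, ry, rz, grip], ...]. A call has 1 to 8 rows; each row shifts and turns the commanded pose from where the row before left it; what a row does not reach is not made up. A row lasts 1/8 s, in which the tool goes at most 62.5 mm and 10.7 degrees, less where a joint would pass 70% of its speed; a pose out of reach is approached as far as the arm can. A call is refused whole if a number of a shift passes 0.0625 or a number of a turn 0.188, either way. A call with a gripper value outside its range is refused whole. The fingers move at their own pace and stop on an object; FORCE is the grip in N (left out, the last holds). Time passes only in rows, so rows that do not move let the fingers close. It gives the time, the measured TCP pose, the force, the opening and the grip force at its end, in the units of the state.
- robot.observe(): the state, without advancing time (a new reading comes with each control period).
- robot.get_image(name): name is "side" or "top"; returns (picture, depth): 480x640x3 uint8, blue, green, red; 480x640 float32, m along the optical axis (not along the pixel's ray), 0 where there is no reading.
- robot.camera_info(name): a dict with "vertical_fov" (degrees; the focal length in pixels is half the picture's height over the tangent of half this angle, whatever the lens; pixels are square), "cx", "cy" (the principal point, pixels), "dist_coeffs" ([k1, k2, p1, p2, k3] as OpenCV has them; the pictures are not rectified), "R" (3x3) and "t" (3): a world point X has camera coordinates R X + t. Camera axes: x right, y down, z forward; pixel columns grow to the right and rows downward; lengths in m; the calibration is good to about 2 mm. A picture is of the moment at which its call begins. camera_info takes no time and is no camera call.
- robot.sign_off(): hands the job in; it is judged then, once.
The state is a dict: "time_s": time; "qpos": joint angles; "qd": joint speeds; "joint_efforts": joint torques, N m; "ee_pos": TCP position; "ee_rot": TCP orientation; "ft_force": force on the tool from outside, world axes, zero at the start; "moment": the same for the moment, N m; "width": opening from 0.0 (shut) to 1.0 (fully open); "grip_force": force on a finger pad.
Only numpy, scipy, OpenCV 4.12 (cv2) and the standard library are available. Lean on these libraries where they do the work, as an engineer would, in place of code of your own. Each camera call takes 0.05 s, during which the arm holds its last target. There are 200 camera calls.

TASK

Sweep the three brass rings off the wooden work board with your fingertips, so that they drop over its edge and all lie in the low metal tray beside it. Only push the rings along the board: do not pinch them, lift them or press down hard on them. Leave the wax ring blank and the steel punch standing where they are among the rings, and leave everything else on the bench alone.

Things in the scene. Friction and masses are not known exactly. Their poses are not given: they have to be found in the camera images.
- board: fixed wooden work board lying on the bench, 260 (its x) x 200 (its y) x 35 mm high; origin at the centre of its underside, z up; its flat top is 35 mm above the bench. It is turned up to 0.2 rad from the world axes and its y sides (at y = +100 and -100 mm) carry the tray on one and the steel plate on the other; which is which varies
- tray: fixed open aluminium tray, 260 (its x) x 100 (its y) x 25 mm high outside, walls and floor 3 mm, empty; origin at the centre of its underside, z up. Its long side lies 1 mm from one y side of the board along the whole of it, its centre 151 mm from the board's centre, its rim 10 mm below the board's top
- plate: fixed flat dark steel plate, 260 x 100 x 20 mm high, like the tray but on the board's opposite side; origin at the centre of its underside. Rings do not belong there
- ring1: brass pendant ring (a plain hoop) lying flat on the board, outside diameter 32, hole 24, 10 mm high, 24 to 42 g; origin at the centre of its underside, z up along the ring's axis. The three are alike. The rings, blank and punch stand in a row along the board's x, at least 40 mm apart along it (centre to centre), in any order, each within 40 mm of the board's middle in y
- ring2: brass pendant ring (a plain hoop) lying flat on the board, outside diameter 32, hole 24, 10 mm high, 24 to 42 g; origin at the centre of its underside, z up along the ring's axis. The three are alike. The rings, blank and punch stand in a row along the board's x, at least 40 mm apart along it (centre to centre), in any order, each within 40 mm of the board's middle in y
- ring3: brass pendant ring (a plain hoop) lying flat on the board, outside diameter 32, hole 24, 10 mm high, 24 to 42 g; origin at the centre of its underside, z up along the ring's axis. The three are alike. The rings, blank and punch stand in a row along the board's x, at least 40 mm apart along it (centre to centre), in any order, each within 40 mm of the board's middle in y
- blank: brown wax ring blank, loose, 20 g, standing upright on the board: a foot 26 (its x) x 18 (its y) x 8 mm with an upright hoop of 26 mm outside diameter on it, 33 mm tall in all; origin at the centre of its underside. Leave it
- punch: steel doming punch, loose, 110 g, standing upright on the board, 22 mm diameter, 46 mm tall with a narrower neck and rounded head; origin at the centre of its underside. Leave it
- jar: closed jar on the bench, 56 mm diameter, 70 mm tall, off to the left; origin at the centre of its underside. Leave it
- hammer: hammer 240 mm long lying on the bench to the right of the board; origin under it, handle along its -x. Leave it
- graver: graving tool with a handle, 170 mm long, lying on the bench beyond the board; origin under it, handle along its -x. Leave it
- bowl: white ceramic bowl on the bench, 90 mm rim diameter, 40 mm tall, to the left of the board; origin at the centre of its underside. Leave it

How it is judged:
At the end, for the whole second after the job is handed in: All three rings lie inside the tray (centre within its walls, below the height of the board's top) and are at rest (under 20 mm/s); the wax blank and the punch stand upright (within 0.25 rad) within 15 mm of where they began; jar, hammer, graver and bowl are within 30 mm of where they began (x of ring1 in the frame of tray between -0.129 and 0.129 m and y of ring1 in the frame of tray between -0.049 and 0.049 m and z of each of ring1, ring2, ring3 in the frame of tray below 0.032 m and linear speed of each of ring1, ring2, ring3 below 0.02 m/s and x of ring2 in the frame of tray between -0.129 and 0.129 m and y of ring2 in the frame of tray between -0.049 and 0.049 m and x of ring3 in the frame of tray between -0.129 and 0.129 m and y of ring3 in the frame of tray between -0.049 and 0.049 m and distance of each of blank, punch from where it was at the start of the episode below 0.015 m and angle between each of blank, punch's own z axis and vertical below 0.25 rad and distance of each of jar, hammer, graver, bowl from where it was at the start of the episode below 0.03 m); the robot touches nothing.
It fails at once if a ring is lifted more than 20 mm above the board's top (height (world z) of any of ring1, ring2, ring3 above 0.055 m).
It fails at once if a ring is pinched or pressed hard (over 15 N from the fingers) (contact force between the fingers and ring1 above 15 N or contact force between the fingers and ring2 above 15 N or contact force between the fingers and ring3 above 15 N).
It fails at once if the wax blank or the punch is shifted more than 15 mm or tipped more than 0.25 rad (distance of any of blank, punch from where it was at the start of the episode above 0.015 m or angle between any of blank, punch's own z axis and vertical above 0.25 rad).
It fails at once if another loose thing on the bench is shifted more than 30 mm (distance of any of jar, hammer, graver, bowl from where it was at the start of the episode above 0.03 m).
It also fails if it takes over 51 s, if anything falls off the work surface, if the arm or the gripper's body presses on something with over 40 N, if the wrist force passes 120 N, or if a joint passes its speed limit or range.

## Working session

There is one attempt and no reset: what is moved stays moved. The work goes in short steps, Python scripts to look and compute and a shell command to move; the robot and the scene stay as the last step left them, time stands still between calls to the robot, and variables do not carry over. Pictures are saved under pics/ and viewed, at most 10 in all, crops included, and the job is handed in when it is done.

```bash
mkdir -p pics; cat > h.py <<'E'
import numpy as np,cv2
from cell import robot
def K(n):
    c=robot.camera_info(n);f=240/np.tan(np.radians(c["vertical_fov"])/2)
    return np.array([[f,0,c["cx"]],[0,f,c["cy"]],[0,0,1]]),np.array(c["dist_coeffs"],float),np.array(c["R"]),np.array(c["t"])
def plane(n,px,z):
    k,d,R,t=K(n);u=cv2.undistortPoints(np.array(px,float).reshape(-1,1,2),k,d).reshape(-1,2)
    r=np.c_[u,np.ones(len(u))]@R; o=-R.T@t
    return o+r*((z-o[2])/r[:,2])[:,None]
def proj(n,X):
    k,d,R,t=K(n);return cv2.projectPoints(np.array(X,float).reshape(-1,1,3),cv2.Rodrigues(R)[0],t,k,d)[0].reshape(-1,2)
E
python3 - <<'E'
from h import *
for n in("top","side"):
    p,d=robot.get_image(n);cv2.imwrite(f"pics/{n}0.png",p);np.save(f"{n}0.npy",d)
s=robot.observe();print(s["time_s"],s["ee_pos"],s["ee_rot"],s["width"])
E
```

```text
0.1 [ 0.20285246 -0.5375271   0.2304941 ] [ 9.83771174e-01  1.79425694e-01 -4.91409083e-05 -8.33674122e-04] 1.0021811651203352
```

View pics/top0.png

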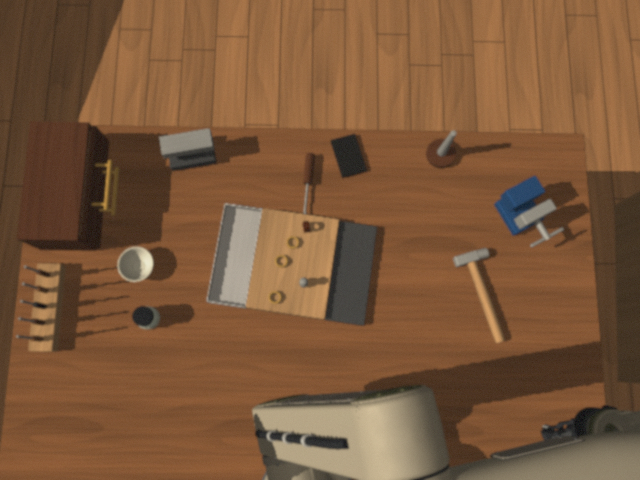

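View pics/side0.png

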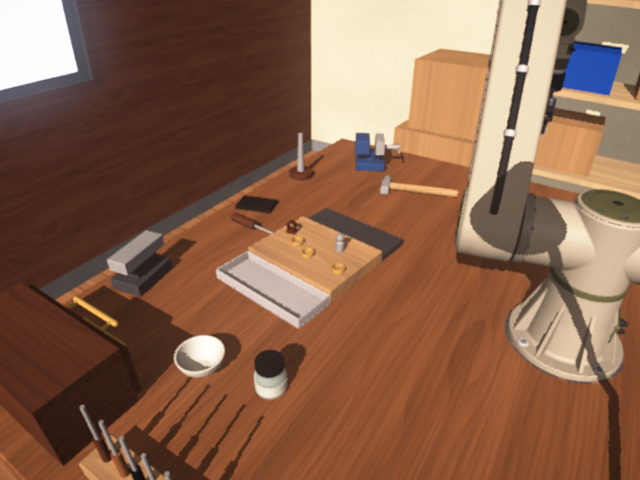

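```bash
python3 - <<'E'
from h import *
a=cv2.imread("pics/top0.png")[195:335,200:385];b=cv2.imread("pics/side0.png")[200:330,210:410]
a=cv2.resize(a,None,fx=3,fy=3,interpolation=cv2.INTER_CUBIC);b=cv2.resize(b,(400,420),interpolation=cv2.INTER_CUBIC)[:, :240]
cv2.imwrite("pics/crop0.png",np.hstack([a,b]))
p=[(258,208),(341,219),(326,319),(245,309)]
w=plane("top",p,.035);print(w.round(3),[np.linalg.norm(w[i]-w[i-1]).round(3) for i in range(4)])
for n,q,z in(("top",[(295,242),(284,261),(277,297)],.045),("side",[(298,240),(307,252),(338,267)],.045),("top",[(307,226),(317,226),(303,281)],.06)):
    print(n,plane(n,q,z).round(3).tolist())
E
```

```text
[[ 0.712  0.131  0.035]
 [ 0.686 -0.083  0.035]
 [ 0.428 -0.047  0.035]
 [ 0.451  0.156  0.035]] [np.float64(0.263), np.float64(0.216), np.float64(0.261), np.float64(0.204)]
top [[0.622, 0.034, 0.045], [0.572, 0.061, 0.045], [0.481, 0.076, 0.045]]
side [[0.617, 0.047, 0.045], [0.57, 0.078, 0.045], [0.478, 0.09, 0.045]]
top [[0.66, 0.004, 0.06], [0.661, -0.021, 0.06], [0.52, 0.012, 0.06]]
```

View pics/crop0.png

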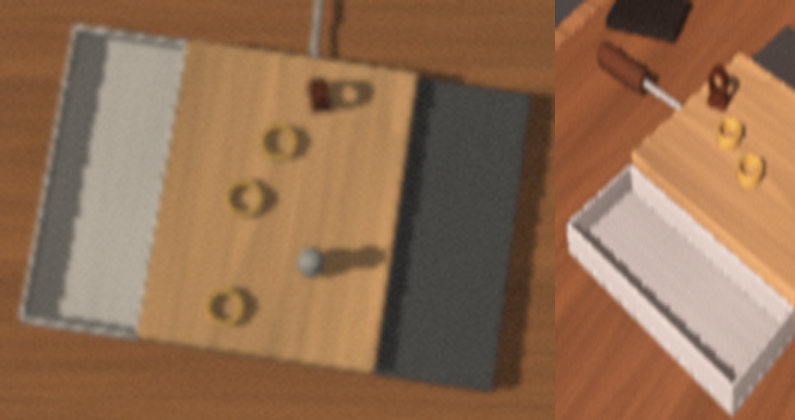

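```bash
python3 - <<'E'
from h import *
for n,c in(("top",[(285,142),(250,198),(231,306)]),("side",None)):
    p=cv2.imread(f"pics/{n}0.png");h=cv2.cvtColor(p,cv2.COLOR_BGR2HSV);D=np.load(n+"0.npy")
    k,d,R,t=K(n)
    px=[(295,242),(284,261),(277,297)] if n=="top" else [(298,240),(307,252),(338,267)]
    m=cv2.inRange(h,(19,110,70),(32,255,255))
    for u,v in px:
        s=np.zeros_like(m);s[v-9:v+10,u-10:u+11]=m[v-9:v+10,u-10:u+11]
        ys,xs=np.nonzero(s)
        if len(xs)<8: print(n,u,v,"few",len(xs),h[v-5:v+6:2,u-6:u+7:3].tolist());continue
        (cx,cy),(w_,h_),_=cv2.minAreaRect(np.c_[xs,ys].astype(np.float32))
        q=np.array([[xs.mean(),ys.mean()],[(xs.min()+xs.max())/2,(ys.min()+ys.max())/2]])
        print(n,len(xs),q.round(1).tolist(),(xs.min(),xs.max(),ys.min(),ys.max()),plane(n,q,.041).round(3).tolist())
    # board height by depth
    for u,v in ([(270,230),(285,310),(320,240),(235,250)] if n=="top" else [(275,245),(350,280),(360,255),(270,285)]):
        x=cv2.undistortPoints(np.array([[[u,v]]],float),k,d)[0,0];print(n,"pt",(R.T@(np.array([*x,1])*D[v,u]-t)).round(3))
    # board mask (bright wood)
    mb=cv2.inRange(h,(8,60,120),(20,190,255));nc,l,st,ce=cv2.connectedComponentsWithStats(mb)
    lab=l[215 if n=="top" else 245,280 if n=="top" else 275]
    if lab:
        cn=cv2.findContours((l==lab).astype(np.uint8),0,1)[0][0];a=cv2.minAreaRect(cv2.convexHull(cn))
        ap=cv2.approxPolyDP(cv2.convexHull(cn),4,True).reshape(-1,2);w=plane(n,ap,.035);print(n,ap.tolist(),w.round(3).tolist())
E
```

```text
top 295 242 few 2 [[[17, 143, 173], [18, 149, 151], [17, 146, 162], [16, 129, 138], [15, 125, 153]], [[17, 151, 128], [16, 130, 120], [17, 143, 170], [16, 137, 132], [15, 123, 118]], [[17, 129, 109], [16, 125, 129], [16, 132, 172], [17, 149, 149], [16, 119, 107]], [[17, 132, 110], [15, 128, 128], [16, 130, 176], [18, 145, 142], [15, 122, 111]], [[18, 150, 139], [17, 131, 125], [17, 142, 171], [17, 140, 126], [15, 124, 123]], [[18, 142, 174], [18, 151, 160], [17, 145, 156], [15, 125, 133], [15, 126, 158]]]
top 284 261 few 0 [[[17, 147, 158], [18, 142, 147], [18, 143, 160], [16, 122, 121], [15, 127, 157]], [[17, 138, 113], [16, 125, 129], [17, 138, 179], [17, 143, 121], [16, 125, 118]], [[15, 124, 101], [15, 126, 166], [16, 132, 189], [18, 147, 135], [16, 125, 98]], [[15, 122, 107], [15, 130, 149], [16, 134, 187], [18, 147, 127], [16, 130, 102]], [[17, 142, 135], [17, 133, 125], [17, 143, 175], [17, 126, 113], [15, 121, 131]], [[17, 143, 168], [18, 147, 156], [17, 143, 144], [15, 129, 130], [15, 127, 165]]]
top 277 297 few 0 [[[17, 145, 167], [17, 146, 155], [18, 152, 153], [15, 130, 1
[... 2058 characters left out ...]
, 196], [16, 155, 226], [17, 160, 225], [16, 160, 185]], [[17, 163, 205], [14, 149, 169], [13, 137, 201], [15, 146, 206], [16, 160, 169]], [[17, 160, 215], [18, 158, 234], [16, 157, 222], [17, 160, 219], [15, 153, 150]], [[15, 150, 208], [18, 157, 237], [18, 160, 235], [17, 163, 207], [14, 142, 180]]]
side pt [0.661 0.083 0.035]
side pt [0.447 0.089 0.021]
side pt [0.467 0.005 0.032]
side pt [0.603 0.182 0.002]
side [[504, 0], [608, 399], [607, 479], [210, 479], [114, 443], [108, 428], [141, 297], [163, 236]] [[2.232, -9.779, 0.035], [-0.084, 0.158, 0.035], [-0.095, 0.312, 0.035], [0.385, 0.6, 0.035], [0.543, 0.639, 0.035], [0.572, 0.628, 0.035], [0.779, 0.393, 0.035], [0.926, 0.204, 0.035]]
```

```bash
python3 - <<'E'
from h import *
for n,px in(("top",[(295,242),(284,261),(277,297)]),("side",[(298,240),(307,252),(338,267)])):
    h=cv2.cvtColor(cv2.imread(f"pics/{n}0.png"),cv2.COLOR_BGR2HSV).astype(int)
    m=((h[...,0]>=17)&(h[...,1]>=(138 if n=="top" else 152)))
    for u,v in px:
        ys,xs=np.nonzero(m[v-10:v+11,u-11:u+12]);q=np.array([[xs.min()+xs.max(),ys.min()+ys.max()]])/2+[u-11,v-10]
        print(n,q,np.ptp(xs)+1,np.ptp(ys)+1,plane(n,q,.042).round(3).tolist())
    for r in K(n)[2:]: print(r.round(3).tolist())
    print(K(n)[0][0,0],K(n)[1],(-K(n)[2].T@K(n)[3]).round(3))
X=[(.712,.131,.035),(.428,-.047,.035),(.451,.156,.035),(.622,.034,.045),(0.481,.076,.045)]
print(proj("side",X).round(0).tolist(), proj("top",[(.203,-.538,.231),(0,0,0)]).round())
b=cv2.imread("pics/side0.png")[200:330,210:410];cv2.imwrite("pics/crop1.png",cv2.resize(b,(800,520),interpolation=cv2.INTER_CUBIC))
E
```

```text
top [[292. 242.]] 13 13 [[0.622, 0.042, 0.042]]
top [[281. 261.]] 15 13 [[0.573, 0.068, 0.042]]
top [[274.5 297. ]] 14 13 [[0.481, 0.083, 0.042]]
[[0.011, -1.0, 0.019], [-0.981, -0.014, -0.195], [0.196, -0.016, -0.981]]
[-0.031, 0.593, 1.407]
584.3189939325243 [-0.01268553  0.          0.          0.          0.        ] [3.070e-01 1.000e-03 1.496e+00]
side [[300.5 243.5]] 18 14 [[0.606, 0.053, 0.042]]
side [[304. 250.]] 17 15 [[0.583, 0.071, 0.042]]
side [[337.5 268. ]] 12 11 [[0.479, 0.09, 0.042]]
[[-0.849, -0.528, 0.008], [-0.289, 0.451, -0.844], [0.442, -0.719, -0.536]]
[0.487, 0.207, 0.875]
444.6320881427074 [-0.07895446  0.          0.          0.          0.        ] [0.086 0.794 0.64 ]
[[246.0, 248.0], [384.0, 249.0], [333.0, 291.0], [299.0, 237.0], [340.0, 264.0]] [[561. 421.]
 [305. 498.]]
```

View pics/crop1.png

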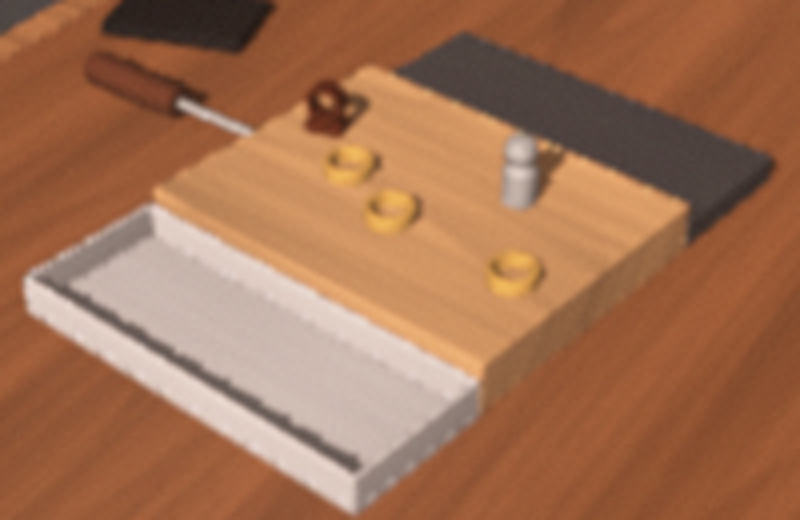

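```bash
python3 - <<'E'
from h import *
q=[(248.7,248),(331.2,292),(382.2,251.5),(302.5,216.5)];w=plane("side",q,.035);print(w.round(3).tolist(),[np.linalg.norm(w[i]-w[i-1]).round(3) for i in range(4)])
# top crop corners (upper-left,upper-right,lower-right,lower-left)
q=np.array([(186,40),(415,72),(377,372),(138,335)])/3+[200,195];w=plane("top",q,.035);print(w.round(3).tolist(),[np.linalg.norm(w[i]-w[i-1]).round(3) for i in range(4)])
print(plane("side",[(297.7,240.5),(307.7,252),(338.7,267.2)],.045).round(3).tolist())
print("punch,blank base",plane("side",[(339.5,250.5),(291.5,231.5)],.036).round(3).tolist())
print("punch head top",plane("top",[(303.3,282)],.079).round(3), "blank",plane("top",[(306.5,226.5)],.06).round(3))
E
```

```text
[[0.707, 0.128, 0.035], [0.452, 0.163, 0.035], [0.427, -0.033, 0.035], [0.682, -0.069, 0.035]] [np.float64(0.198), np.float64(0.257), np.float64(0.197), np.float64(0.258)]
[[0.712, 0.121, 0.035], [0.686, -0.077, 0.035], [0.428, -0.046, 0.035], [0.457, 0.154, 0.035]] [np.float64(0.257), np.float64(0.199), np.float64(0.26), np.float64(0.201)]
[[0.617, 0.049, 0.045], [0.569, 0.077, 0.045], [0.477, 0.09, 0.045]]
punch,blank base [[0.515, 0.02, 0.036], [0.662, 0.011, 0.036]]
punch head top [[0.514 0.011 0.079]] blank [[0.659 0.005 0.06 ]]
```

```bash
python3 -m inch '[[0.022,0.047,-0.005,0,0,-0.061,-1],[0.022,0.047,-0.005,0,0,-0.061,-1],[0.022,0.047,-0.005,0,0,-0.061,-1],[0.022,0.047,-0.005,0,0,-0.061,-1],[0.022,0.047,-0.005,0,0,-0.061,-1],[0.022,0.047,-0.005,0,0,-0.061,-1],[0.022,0.047,-0.005,0,0,-0.061,-1],[0.022,0.047,-0.005,0,0,-0.061,-1]]'; python3 -m inch '[[0.023,0.049,-0.005,0,0,0,-1],[0.023,0.049,-0.005,0,0,0,-1],[0.023,0.049,-0.005,0,0,0,-1],[0.023,0.049,-0.005,0,0,0,-1],[0,0,0,0,0,0,-1],[0,0,0,0,0,0,-1]]'
```

```text
time_s: 1.1
ee_pos: [0.3793, -0.1604, 0.191]
ee_rot: [0.998, -0.065, 0.0, 0.0]
ft_force: [0.6, -0.4, 0.3]
width: 0.003
grip_force: 0.0
time_s: 1.85
ee_pos: [0.4695, 0.0265, 0.1709]
ee_rot: [0.998, -0.059, -0.001, -0.003]
ft_force: [-0.1, 0.0, 0.3]
width: 0.001
grip_force: 0.0
```

```bash
python3 -m inch '[[0.001,0.002,-0.03,0,0,0,-1],[0.001,0.002,-0.03,0,0,0,-1],[0,0,-0.03,0,0,0,-1],[0,0,-0.015,0,0,0,-1],[0,0,-0.015,0,0,0,-1],[0,0,0,0,0,0,-1]]'
python3 - <<'E'
from h import *
p,d=robot.get_image("side");cv2.imwrite("pics/s1.png",cv2.resize(p[170:330,210:430],None,fx=3.6,fy=3.6,interpolation=cv2.INTER_CUBIC))
E
```

```text
time_s: 2.6
ee_pos: [0.4704, 0.0271, 0.0506]
ee_rot: [0.998, -0.059, -0.001, -0.004]
ft_force: [0.5, -0.1, 0.8]
width: -0.002
grip_force: 0.0
```

View pics/s1.png

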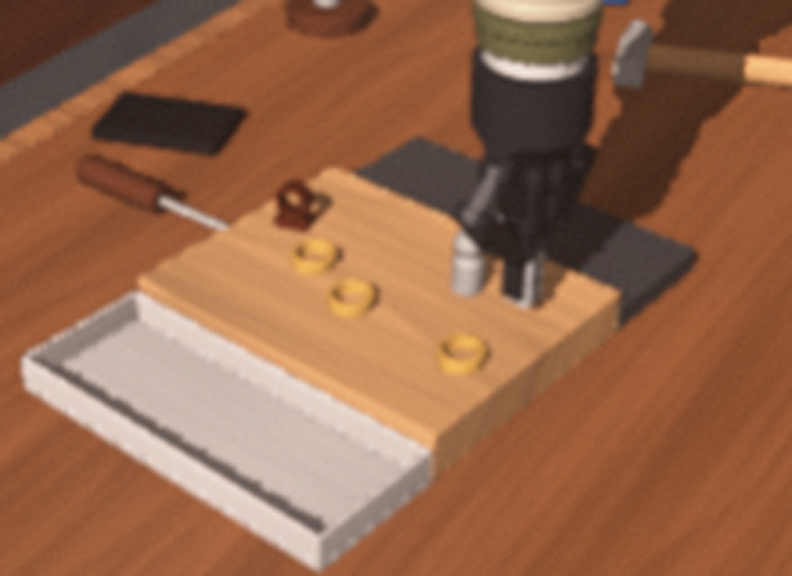

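```bash
python3 - <<'E'
from h import *
o=robot.observe();print(o["ee_pos"],proj("side",[o["ee_pos"]]), proj("top",[o["ee_pos"]]))
p,_=robot.get_image("top");a=cv2.resize(p[200:330,230:350],None,fx=3.6,fy=3.6,interpolation=cv2.INTER_CUBIC);b,_=robot.get_image("side");b=cv2.resize(b[225:290,310:400],None,fx=4,fy=7.2,interpolation=cv2.INTER_CUBIC);b=b[:a.shape[0]]
cv2.imwrite("pics/t1.png",np.hstack([a,cv2.copyMakeBorder(b,0,a.shape[0]-b.shape[0],0,0,0)]))
E
```

```text
[0.47112301 0.0271763  0.05128859] [[354.35777738 252.28438247]] [[296.55993165 300.80408414]]
```

View pics/t1.png

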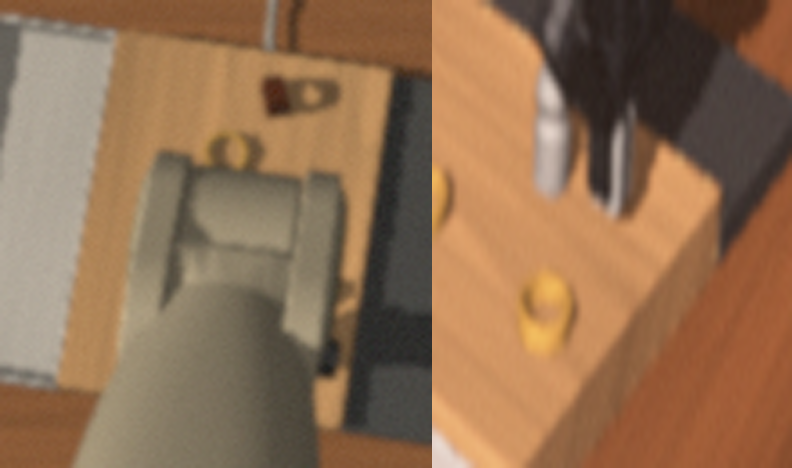

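```bash
python3 -m inch '[[0.001,0,-0.006,0,0,0,-1],[0.001,0,-0.005,0,0,0,-1],[0.0013,0.01,0,0,0,0,-1],[0.0013,0.01,0,0,0,0,-1],[0.001,0.007,0,0,0,0,-1],[0.001,0.007,0,0,0,0,-1],[0.001,0.007,0,0,0,0,-1],[0.001,0.007,0,0,0,0,-1]]'; python3 -m inch '[[0.0013,0.01,0,0,0,0,-1],[0.0013,0.01,0,0,0,0,-1],[0.0013,0.01,0,0,0,0,-1],[0,0,0,0,0,0,-1]]'
python3 - <<'E'
from h import *
p,d=robot.get_image("side");cv2.imwrite("pics/s2.png",cv2.resize(p[170:330,210:430],None,fx=3.6,fy=3.6,interpolation=cv2.INTER_CUBIC))
E
```

```text
time_s: 3.75
ee_pos: [0.478, 0.0505, 0.0404]
ee_rot: [0.999, -0.04, 0.001, -0.014]
ft_force: [-0.7, -0.9, 0.1]
width: 0.0
grip_force: 0.0
time_s: 4.25
ee_pos: [0.4808, 0.0645, 0.0403]
ee_rot: [0.999, -0.029, 0.001, -0.021]
ft_force: [-0.3, 0.1, 0.2]
width: 0.0
grip_force: 0.0
```

View pics/s2.png

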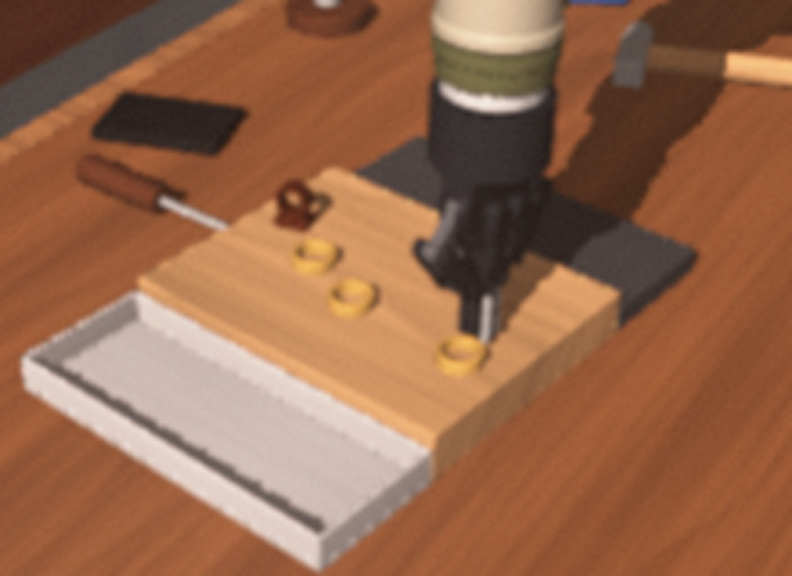

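```bash
python3 - <<'E'
from h import *
o=robot.observe();print({k:np.round(o[k],3).tolist() for k in("qpos","qd","ee_pos","ee_rot","ft_force","joint_efforts")})
E
```

```text
{'qpos': [-0.058, 0.287, -0.496, 0.787, 0.041, 3.141], 'qd': [-0.005, -0.002, 0.0, -0.0, -0.003, 0.0], 'ee_pos': [0.481, 0.064, 0.04], 'ee_rot': [0.999, -0.029, 0.001, -0.021], 'ft_force': [-0.485, 0.247, 0.218], 'joint_efforts': [0.1, -40.722, 24.059, -0.006, 0.156, -0.0]}
```

```bash
python3 -m inch '[[-0.001,-0.008,0.01,0,0,0.1,-1],[-0.001,-0.008,0.03,0,0,0.18,-1],[0,0,0.04,0,0,0.18,-1],[0,0,0.02,0,0,0.18,-1],[0,0,0,0,0,0.18,-1],[0,0,0,0,0,0.18,-1],[0,0,0,0,0,0.18,-1],[0,0,0,0,0,0.18,-1]]'; python3 -m inch '[[0,0,0,0,0,0.18,-1],[0,0,0,0,0,0.18,-1],[0,0,0,0,0,0.18,-1],[0,0,0,0,0,0.18,-1],[0,0,0,0,0,0.18,-1],[0,0,0,0,0,0.18,-1],[0,0,0,0,0,0.18,-1],[0,0,0,0,0,0.18,-1]]';python3 -m inch '[[0,0,0,0,0,0.09,-1],[0,0,0,-0.042,0,0,-1],[0,0,0,0,0,0,-1],[0,0,0,0,0,0,-1]]'
python3 - <<'E'
from h import *
o=robot.observe();print({k:np.round(o[k],3).tolist() for k in("qpos","ee_pos","ee_rot")})
E
```

```text
time_s: 5.3
ee_pos: [0.4787, 0.0481, 0.1403]
ee_rot: [0.794, 0.608, -0.013, -0.016]
ft_force: [0.2, 0.3, -0.5]
width: 0.002
grip_force: 0.0
time_s: 6.3
ee_pos: [0.4787, 0.0481, 0.1403]
ee_rot: [0.196, 0.98, -0.02, -0.004]
ft_force: [0.0, -0.0, -0.5]
width: 0.0
grip_force: 0.0
time_s: 6.8
ee_pos: [0.4787, 0.0482, 0.1403]
ee_rot: [0.154, 0.987, -0.041, 0.0]
ft_force: [0.7, -0.6, 0.3]
width: 0.003
grip_force: 0.0
{'qpos': [-0.016, 0.199, -0.337, 1.046, -0.081, 0.295], 'ee_pos': [0.479, 0.048, 0.14], 'ee_rot': [0.154, 0.987, -0.041, 0.0]}
```

```bash
python3 -m inch '[[0,0,0,0.083,0,0,-1],[-0.004,-0.011,0,0,0,0.18,-1],[-0.004,-0.011,0,0,0,0,-1],[0,0,-0.04,0,0,0,-1],[0,0,-0.03,0,0,0,-1],[0,0,-0.02,0,0,0,-1],[0,0,-0.01,0,0,0,-1],[0,0,0,0,0,0,-1]]'; python3 -m inch '[[0.0013,0.01,0,0,0,0,-1],[0.0013,0.01,0,0,0,0,-1],[0.001,0.007,0,0,0,0,-1],[0.001,0.007,0,0,0,0,-1],[0.001,0.007,0,0,0,0,-1],[0.001,0.007,0,0,0,0,-1]]'
python3 - <<'E'
from h import *
o=robot.observe();print({k:np.round(o[k],3).tolist() for k in("qpos","ee_pos","ee_rot")})
p,d=robot.get_image("side");cv2.imwrite("pics/s3.png",cv2.resize(p[170:330,210:430],None,fx=3.6,fy=3.6,interpolation=cv2.INTER_CUBIC))
E
```

```text
time_s: 7.8
ee_pos: [0.4704, 0.0261, 0.04]
ee_rot: [0.066, 0.998, -0.001, -0.007]
ft_force: [-0.1, -0.4, -0.0]
width: -0.003
grip_force: 0.0
time_s: 8.55
ee_pos: [0.4774, 0.0746, 0.0403]
ee_rot: [0.065, 0.998, -0.001, -0.006]
ft_force: [0.1, -0.8, 0.4]
width: -0.001
grip_force: 0.2
{'qpos': [-0.011, 0.297, -0.482, 0.805, -0.001, 0.119], 'ee_pos': [0.477, 0.075, 0.04], 'ee_rot': [0.065, 0.998, -0.001, -0.006]}
```

View pics/s3.png

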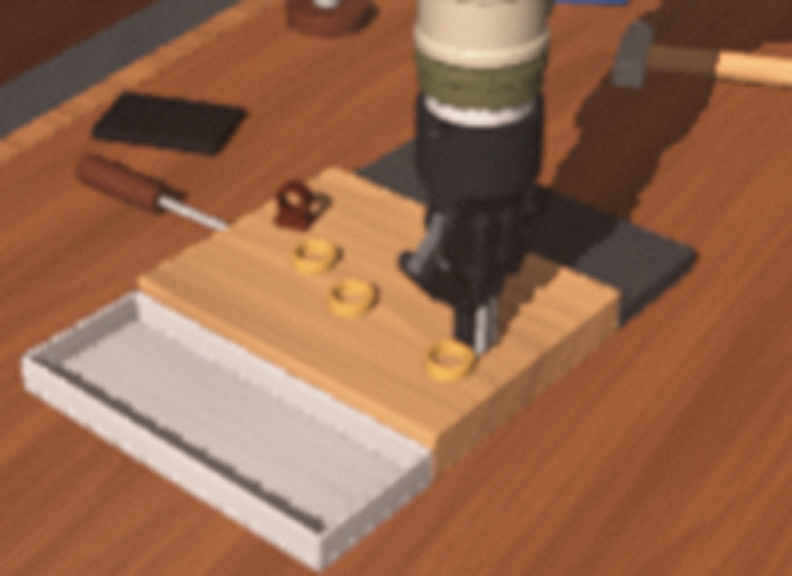

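```bash
python3 -m inch '[[-0.001,-0.008,0,0,0,0,-1],[0.006,-0.001,0,0,0,0,-1],[0.001,0.007,0,0,0,0,-1],[0.001,0.007,0,0,0,0,-1],[0.0013,0.01,0,0,0,0,-1],[0.0013,0.01,0,0,0,0,-1],[0.0013,0.01,0,0,0,0,-1],[0.0013,0.01,0,0,0,0,-1]]'; python3 -m inch '[[0.0013,0.01,0,0,0,0,-1],[0.0013,0.01,0,0,0,0,-1],[0.0013,0.01,0,0,0,0,-1],[0.0013,0.01,0,0,0,0,-1],[0.0013,0.01,0,0,0,0,-1],[0.0013,0.01,0,0,0,0,-1],[0.0013,0.01,0,0,0,0,-1],[0.0013,0.01,0,0,0,0,-1]]'
python3 - <<'E'
from h import *
p,d=robot.get_image("side");cv2.imwrite("pics/s4.png",cv2.resize(p[170:330,210:430],None,fx=3.6,fy=3.6,interpolation=cv2.INTER_CUBIC))
E
```

```text
time_s: 9.6
ee_pos: [0.4896, 0.1201, 0.0403]
ee_rot: [0.065, 0.998, -0.001, -0.006]
ft_force: [-0.2, -0.3, -0.3]
width: -0.004
grip_force: 0.1
time_s: 10.6
ee_pos: [0.5, 0.1999, 0.0403]
ee_rot: [0.065, 0.998, -0.001, -0.006]
ft_force: [0.9, -0.2, -0.6]
width: -0.001
grip_force: 0.0
```

View pics/s4.png

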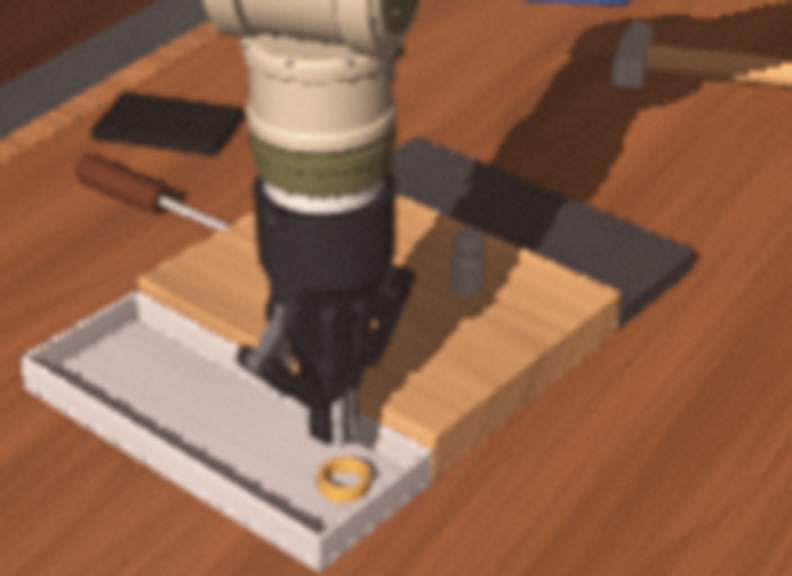

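```bash
python3 -m inch '[[0,0,0.04,0,0,0,-1],[0,0,0.05,0,0,0,-1],[0.017,-0.045,0.01,0,0,0,-1],[0.017,-0.045,0,0,0,0,-1],[0.017,-0.045,0,0,0,0,-1],[0.016,-0.045,0,0,0,0,-1],[0,0,0,0,0,0,-1]]'; python3 -m inch '[[0,0,-0.04,0,0,0,-1],[0,0,-0.03,0,0,0,-1],[0,0,-0.02,0,0,0,-1],[0,0,-0.01,0,0,0,-1],[0,0,0,0,0,0,-1]]'
python3 - <<'E'
from h import *
p,d=robot.get_image("side");cv2.imwrite("pics/s5.png",cv2.resize(p[170:330,210:430],None,fx=3.6,fy=3.6,interpolation=cv2.INTER_CUBIC))
E
```

```text
time_s: 11.52
ee_pos: [0.5682, 0.0162, 0.1402]
ee_rot: [0.067, 0.998, -0.001, -0.006]
ft_force: [-0.5, 0.3, -0.0]
width: -0.003
grip_force: 0.0
time_s: 12.15
ee_pos: [0.5664, 0.0198, 0.0399]
ee_rot: [0.064, 0.998, -0.001, -0.007]
ft_force: [-0.0, 0.5, 0.7]
width: -0.001
grip_force: 0.0
```

View pics/s5.png

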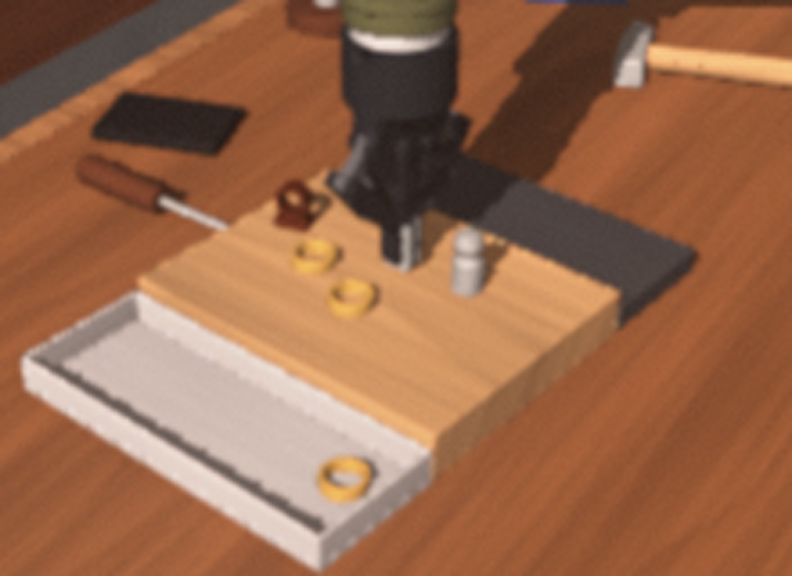

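```bash
python3 -m inch '[[0.0013,0.01,0,0,0,0,-1],[0.0013,0.01,0,0,0,0,-1],[0.001,0.007,0,0,0,0,-1],[0.001,0.007,0,0,0,0,-1],[0.001,0.007,0,0,0,0,-1],[0.001,0.007,0,0,0,0,-1],[0.0013,0.01,0,0,0,0,-1]]'
cat > m.py <<'E'
from h import *
p,d=robot.get_image("side");h=cv2.cvtColor(p,cv2.COLOR_BGR2HSV).astype(int)
m=((h[...,0]>=16)&(h[...,0]<=24)&(h[...,1]>=150)&(h[...,2]>100)).astype(np.uint8);m[:200]=0;m[330:]=0;m[:,:210]=0;m[:,410:]=0
n,l,s,c=cv2.connectedComponentsWithStats(cv2.dilate(m,np.ones((3,3))))
print([(s[i].tolist(),plane("side",[s[i][:2]+s[i][2:4]/2-.5],z).round(3).tolist()) for i in range(1,n) if s[i,4]>60 for z in (.042,.01)])
cv2.imwrite("pics/last.png",p)
E
python3 m.py
```

```text
time_s: 13.08
ee_pos: [0.575, 0.0776, 0.0403]
ee_rot: [0.065, 0.998, -0.001, -0.006]
ft_force: [0.1, 0.1, 0.7]
width: 0.003
grip_force: 0.2
[([292, 251, 15, 14, 159], [[0.576, 0.103, 0.042]]), ([292, 251, 15, 14, 159], [[0.602, 0.066, 0.01]]), ([298, 297, 15, 12, 133], [[0.476, 0.227, 0.042]]), ([298, 297, 15, 12, 133], [[0.497, 0.197, 0.01]])]
```

```bash
python3 -m inch '[[0.0013,0.01,0,0,0,0,-1],[0.0013,0.01,0,0,0,0,-1],[0.0013,0.01,0,0,0,0,-1],[0.0013,0.01,0,0,0,0,-1],[0.0013,0.01,0,0,0,0,-1],[0.0013,0.01,0,0,0,0,-1],[0.0013,0.01,0,0,0,0,-1],[0.0013,0.01,0,0,0,0,-1]]'; python3 -m inch '[[0.0013,0.01,0,0,0,0,-1],[0.0013,0.01,0,0,0,0,-1],[0.0013,0.01,0,0,0,0,-1],[0,0,0,0,0,0,-1]]'
python3 m.py
```

```text
time_s: 14.12
ee_pos: [0.5853, 0.1579, 0.0403]
ee_rot: [0.065, 0.998, -0.001, -0.006]
ft_force: [-0.1, -0.1, 0.1]
width: -0.0
grip_force: 0.0
time_s: 14.62
ee_pos: [0.5893, 0.188, 0.0403]
ee_rot: [0.064, 0.998, -0.001, -0.006]
ft_force: [0.0, -0.6, -0.5]
width: -0.002
grip_force: 0.0
[([268, 280, 14, 12, 127], [[0.561, 0.216, 0.042]]), ([268, 280, 14, 12, 127], [[0.587, 0.186, 0.01]]), ([298, 297, 16, 12, 138], [[0.475, 0.226, 0.042]]), ([298, 297, 16, 12, 138], [[0.496, 0.196, 0.01]])]
```

```bash
python3 -m inch '[[0,0,0.04,0,0,0,-1],[0,0,0.05,0,0,0,-1],[0.006,-0.048,0.01,0,0,0,-1],[0.006,-0.048,0,0,0,0,-1],[0.006,-0.048,0,0,0,0,-1],[0.005,-0.049,0,0,0,0,-1],[0,0,0,0,0,0,-1]]'; python3 -m inch '[[0,0,-0.04,0,0,0,-1],[0,0,-0.03,0,0,0,-1],[0,0,-0.02,0,0,0,-1],[0,0,-0.01,0,0,0,-1],[0,0,0,0,0,0,-1]]'; python3 m.py
```

```text
time_s: 15.55
ee_pos: [0.6124, -0.0097, 0.1403]
ee_rot: [0.068, 0.998, -0.001, -0.006]
ft_force: [0.1, 0.4, -0.2]
width: -0.001
grip_force: 0.0
time_s: 16.18
ee_pos: [0.6117, -0.0053, 0.0399]
ee_rot: [0.065, 0.998, -0.001, -0.007]
ft_force: [0.1, 0.4, 0.3]
width: 0.003
grip_force: 0.0
[([290, 236, 14, 11, 139], [[0.62, 0.049, 0.042]]), ([290, 236, 14, 11, 139], [[0.649, 0.009, 0.01]]), ([268, 281, 14, 11, 120], [[0.56, 0.218, 0.042]]), ([268, 281, 14, 11, 120], [[0.585, 0.187, 0.01]]), ([298, 297, 15, 12, 134], [[0.476, 0.227, 0.042]]), ([298, 297, 15, 12, 134], [[0.497, 0.197, 0.01]])]
```

```bash
python3 -m inch '[[0.0013,0.01,0,0,0,0,-1],[0.0013,0.01,0,0,0,0,-1],[0.001,0.007,0,0,0,0,-1],[0.001,0.007,0,0,0,0,-1],[0.001,0.007,0,0,0,0,-1],[0.001,0.007,0,0,0,0,-1],[0.0013,0.01,0,0,0,0,-1]]'; python3 m.py
```

```text
time_s: 17.1
ee_pos: [0.6202, 0.0526, 0.0403]
ee_rot: [0.065, 0.998, -0.001, -0.006]
ft_force: [0.5, -0.1, 0.2]
width: 0.002
grip_force: 0.2
[([282, 241, 14, 12, 144], [[0.623, 0.079, 0.042]]), ([282, 241, 14, 12, 144], [[0.652, 0.041, 0.01]]), ([268, 280, 14, 12, 120], [[0.561, 0.216, 0.042]]), ([268, 280, 14, 12, 120], [[0.587, 0.186, 0.01]]), ([298, 297, 15, 12, 133], [[0.476, 0.227, 0.042]]), ([298, 297, 15, 12, 133], [[0.497, 0.197, 0.01]])]
```

```bash
python3 -m inch '[[0.0013,0.01,0,0,0,0,-1],[0.0013,0.01,0,0,0,0,-1],[0.0013,0.01,0,0,0,0,-1],[0.0013,0.01,0,0,0,0,-1],[0.0013,0.01,0,0,0,0,-1],[0.0013,0.01,0,0,0,0,-1],[0.0013,0.01,0,0,0,0,-1],[0.0013,0.01,0,0,0,0,-1]]'; python3 -m inch '[[0.0013,0.01,0,0,0,0,-1],[0.0013,0.01,0,0,0,0,-1],[0.0013,0.01,0,0,0,0,-1],[0.0013,0.01,0,0,0,0,-1],[0.0013,0.01,0,0,0,0,-1],[0,0,0,0,0,0,-1]]'; python3 -m inch '[[0,0,0.03,0,0,0,-1],[0,0,0.05,0,0,0,-1],[0,0,0.05,0,0,0,-1],[0,0,0.04,0,0,0,-1],[0,-0.03,0.03,0,0,0,-1],[0,0,0,0,0,0,-1],[0,0,0,0,0,0,-1]]'; python3 m.py
python3 - <<'E'
import cv2,numpy as np
a=cv2.imread("pics/side0.png").astype(int);b=cv2.imread("pics/last.png").astype(int)
for n,(u,v) in dict(punch=(340,243),blank=(292,227)).items():
    print(n,np.abs(a-b)[v-9:v+9,u-8:u+8].mean().round(1))
E
```

```text
time_s: 18.15
ee_pos: [0.6306, 0.1329, 0.0404]
ee_rot: [0.065, 0.998, -0.001, -0.006]
ft_force: [0.1, -0.2, 0.2]
width: 0.001
grip_force: 0.0
time_s: 18.9
ee_pos: [0.637, 0.1831, 0.0403]
ee_rot: [0.064, 0.998, -0.001, -0.006]
ft_force: [0.2, -0.7, -0.1]
width: 0.003
grip_force: 0.0
time_s: 19.77
ee_pos: [0.6367, 0.1521, 0.2395]
ee_rot: [0.065, 0.998, -0.001, -0.007]
ft_force: [-0.5, -0.3, -0.2]
width: 0.002
grip_force: 0.0
[([254, 270, 14, 11, 118], [[0.609, 0.204, 0.042]]), ([254, 270, 14, 11, 118], [[0.637, 0.172, 0.01]]), ([268, 280, 14, 12, 126], [[0.561, 0.216, 0.042]]), ([268, 280, 14, 12, 126], [[0.587, 0.186, 0.01]]), ([298, 297, 15, 13, 140], [[0.475, 0.228, 0.042]]), ([298, 297, 15, 13, 140], [[0.496, 0.198, 0.01]])]
punch 1.4
blank 1.3
```

```bash
python3 -c "from cell import robot;print(robot.sign_off())"
```

```text
the job is handed in; nothing more can be done
None
```

I swept all three brass rings into the tray and handed the job in at about 20 s. The last camera check put all three in the tray with the punch and blank unmoved; the verdict wasn't shown.

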